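# Load the catch basket and hang it under the sorting chute

## Robot

A 6-joint arm with a two-finger parallel gripper is mounted at the origin on the work surface. World frame = base frame: x ahead of the robot, y to its left, z up, the work surface at z = 0. Lengths are in mm, angles in rad, forces in N, time in s.
With the tool pointing down it reaches from about 350 to 975 mm from the base axis. Payload 7.1 kg.
Tool frame: the origin (TCP) lies midway between the tips of the shut fingers; the grasp point (between the pads) lies 19 mm behind it; z points along the fingers, y is the line along which they close (so a half turn about z gives the same grasp; the last joint's range is limited). The gripper opens to 88 mm and grips with 3 to 60 N. Pads are 20 mm wide; open, the fingers measure 115 mm over their backs; the gripper's body (75 mm by 178 mm) begins 61 mm behind the grasp point.
Start: joints at [1.091, 0.423, 1.63, -0, 1.089, -0.019], TCP at [277.883, 559.809, 222.675] pointing down, gripper open.
Joint ranges: [-3, 3], [-0.9, 2.11], [0.09, 2.58], [-1.31, 4.45], [0.11, 2.69], [-2.54, 2.54]. Speed limits (rad/s): [2.39, 2.39, 3.01, 3.14, 3.14, 3.14].

## Interface

Orientations are given as a rotation vector (axis times angle).
In Python, from workcell import get_obs, get_image, camera_params, close_job gives the robot as it stands.
- The arm moves only by the shell command python3 -m creep 'ROWS' [OPENING]. ROWS is a JSON object of lists of equal length, an entry for each row: "delta_pos": the shift along the tool's x, y, z in m, a list of three; "twist": the turn, a rotation vector about the tool's x, y, z in degrees, a list of three. A call has 1 to 20 rows; each row shifts and turns the commanded pose from where the row before left it, along the tool's axes as they then stand; what a row does not reach is not made up. A row lasts 1/12 s, in which the tool goes at most 41.7 mm and 7.16 degrees, less where a joint would pass 70% of its speed; a pose out of reach is approached as far as the arm can. A call with a gripper value outside its range is refused whole. OPENING is the opening, from 0 (shut) to 1 (fully open), set as the call begins (- or left out, the last holds). The fingers move at their own pace and stop on an object; the grip force is fixed at half the most. Time passes only in rows, so rows that do not move let the fingers close. It gives the time, the measured TCP pose, the force, the opening and the grip force at its end, in the units of the state.
- get_obs(): the state, without advancing time (a new reading comes with each control period).
- get_image(name): name is "side" or "top"; returns (picture, depth): 400x640x3 uint8, red, green, blue; 400x640 float32, mm along the optical axis (not along the pixel's ray), 0 where there is no reading.
- camera_params(name): a dict with "camera_matrix" (3x3 intrinsics, pixels), "k1" (the pictures are not rectified: a ray, as slopes to the right and down, at radius r is drawn at 1 + k1 r^2 times it, then the intrinsics apply), "extrinsics" (4x4, takes a point from camera to world coordinates). Camera axes: x right, y down, z forward; pixel columns grow to the right and rows downward; lengths in mm; the calibration is good to about 2 mm. A picture is of the moment at which its call begins. camera_params takes no time and is no camera call.
- close_job(): hands the job in; it is judged then, once.
The state is a dict: "t": time; "qpos": joint angles; "qvel": joint speeds; "joint_torque": joint torques, N m; "ee_pos": TCP position; "orientation": TCP orientation; "ft_force": force on the tool from outside, world axes, zero at the start; "moment": the same for the moment, N m; "width": finger opening in mm; "grasp_force": force on a finger pad.
Only numpy, scipy, OpenCV 4.12 (cv2) and the standard library are available. Lean on these libraries where they do the work, as an engineer would, in place of code of your own. Each camera call takes 0.05 s, during which the arm holds its last target. There are 200 camera calls.

## Task

Take the rocker switch out of its pocket in the tray and put it into the catch basket while the basket still stands on the cart. Then hang the basket by its handle on the two-pronged hook under the lip of the chute, with the handle bar lying behind the upturned tips of both prongs and the switch still inside, and let go. Leave the toggle switches, the gauge and the brass block where they are.

Things in the scene. Friction and masses are not known exactly. Their poses are not given: they have to be found in the camera images.
- basket: Loose galvanized catch basket, 0.3 kg: open box 140 (x) x 134 (y) x 50 (z) mm, walls and floor 4 mm, with a rigid upright handle in its plane x = 0: 10 mm rod uprights at y = -63 and +63 mm, joined at z = 130 mm by a level 10 mm bar along y. Origin: centre of its underside; z up. Starts standing on the cart, x roughly away from the robot.
- basket_grip (a point): Centre of the basket's handle bar (basket frame 0, 0, 130 mm). A black rubber grip sleeve 14 mm in diameter and 44 mm long lies around the bar here; on both sides of it the bare bar runs on to the uprights. Axes as the basket's.
- station: Fixed sloped aluminium chute on legs, rising away from the robot, with a two-pronged hook under its lower lip. Origin: on the cart surface below the lowest point of the prongs; x away from the robot's side, up the chute; y along a hung bar; z up. Legs: x = 115 to 245 mm, y up to 85 mm either side; hook plate at x = 109 mm.
- hook (a point): Where the handle bar's centre lies when hung: station frame 3, 0, 215 mm. Axes as the station's. Prongs: 8 mm rods at y = -38 and +38 mm, in the station frame from the plate (x 109, z 222, rod centre) gently down to x 0, z 205, then bent up 45 degrees to a tip at x -20, z 225. Open toward -x.
- lip (a point): Middle of the chute lip's lower edge, 150 mm wide in y: station frame 26, 0, 290 mm. The chute rises from here at 22 degrees toward +x. It overhangs the hook, so a gripper holding the bar at the hook must lean back toward -x, 30 to 45 degrees from vertical. Axes as the station's.
- tray: Fixed black pocket tray 250 (x) x 90 (y) x 20 (z) mm with three pockets in a row along x, centres at x = -80, 0, +80 mm, each 74 x 42 mm and 12 mm deep (floor at z = 8 mm). Origin: centre of its underside.
- rocker: Loose rocker switch, 45 g, in one of the three pockets, long side along the tray's x: black foot 62 x 30 mm up to z = 14 mm, above it an olive body 66 (x) x 34 (y) mm from z = 14 to 30 mm, on top a slightly sloping wide flat rocker paddle to z = 38 mm. No lever. Origin: centre of its underside; z up.
- toggle_a: Loose toggle switch in another pocket (leave it): grey body 66 x 34 x 25 mm with a slanted chrome lever on top to 66 mm high. Origin: centre of its underside.
- toggle_b: Second toggle switch, like toggle_a, in the remaining pocket (leave it).
- gauge: Loose black upright edgewise speed gauge 60 x 50 x 120 mm standing on the cart (leave it). Origin: centre of its underside.
- stud: Loose brass ground stud block 66 x 32 mm, 40 mm high with two studs, lying on the cart (leave it). Origin: centre of its underside.
Things that resemble listed ones, but are neither listed nor needed, are in the scene too. What is shaped like the rocker but purple or turquoise is not meant.

How it is judged (in metres and radians):
On the way, in this order (a step that is already met when the one before it is completed fails the run):
1. the rocker switch lies in the basket, let go, while the basket stands upright on the cart (x of rocker in the frame of basket between -0.07 and 0.07 m and y of rocker in the frame of basket between -0.067 and 0.067 m and z of rocker in the frame of basket between -0.003 and 0.055 m and contact force between rocker and the fingers below 0.1 N and height (world z) of basket below 0.015 m and angle between basket's own z axis and vertical below 0.15 rad), for 0.2 s.
2. the basket hangs by its handle bar on both prongs, let go (x of basket_grip in the frame of station between -0.014 and 0.036 m and y of basket_grip in the frame of station between -0.03 and 0.03 m and z of basket_grip in the frame of hook between -0.008 and 0.02 m and angle between basket's own z axis and vertical below 0.25 rad and contact force between basket and station above 0.5 N and contact force between basket and the fingers below 0.1 N), for 0.2 s.
At the end, for the whole second after the job is handed in: The released basket hangs at rest on both prongs: handle bar centre 14 mm before to 36 mm behind their lowest point, within 30 mm of the middle sideways, -8 to +20 mm of the hook point in height, basket within 0.25 rad of upright, the rocker switch inside its walls (all of step 2 and x of rocker in the frame of basket between -0.07 and 0.07 m and y of rocker in the frame of basket between -0.067 and 0.067 m and z of rocker in the frame of basket between -0.003 and 0.055 m and linear speed of basket below 0.05 m/s and linear speed of rocker below 0.06 m/s); the robot touches nothing.
It fails at once if a toggle switch is pushed more than 20 mm (distance of toggle_a from where it was at the start of the episode above 0.02 m).
It fails at once if the other toggle switch is pushed more than 20 mm (distance of toggle_b from where it was at the start of the episode above 0.02 m).
It fails at once if the gauge is pushed more than 20 mm (distance of gauge from where it was at the start of the episode above 0.02 m).
It fails at once if the brass block is pushed more than 20 mm (distance of stud from where it was at the start of the episode above 0.02 m).
It also fails if it takes over 72 s, if anything falls off the work surface, if the arm or the gripper's body presses on something with over 40 N, if the wrist force passes 120 N, or if a joint passes its speed limit or range.

## Working session

There is one attempt and no reset: what is moved stays moved. The work goes in short steps, Python scripts to look and compute and a shell command to move; the robot and the scene stay as the last step left them, time stands still between calls to the robot, and variables do not carry over. Pictures are saved under pics/ and viewed, at most 10 in all, crops included, and the job is handed in when it is done.

```bash
mkdir -p pics; cat > h.py <<'E'
import numpy as np, cv2
from workcell import *
from scipy.spatial.transform import Rotation as R
def cloud(name, d):
    p=camera_params(name); K=np.array(p["camera_matrix"]); k=p["k1"]; T=np.array(p["extrinsics"])
    v,u=np.mgrid[:400,:640]
    pts=np.stack([u,v],-1).reshape(-1,1,2).astype(float)
    n=cv2.undistortPoints(pts,K,np.array([k,0,0,0,0.]))[:,0].reshape(400,640,2)
    c=np.dstack([n*d[...,None],d])
    w=c@T[:3,:3].T+T[:3,3]; w[d==0]=np.nan
    return w
def shot(name,tag):
    im,d=get_image(name); cv2.imwrite(f"pics/{tag}.png",im[...,::-1]); np.save(f"{tag}.npy",cloud(name,d)); return im,d
E
python3 - <<'E'
from h import *
for n in("top","side"):
    shot(n,n+"1"); p=camera_params(n); print(n,np.round(np.array(p["extrinsics"]),2).tolist(),p["camera_matrix"][0][0])
o=get_obs();print(o["t"],o["orientation"],o["width"])
E
```

```text
top [[0.02, -1.0, 0.09, 404.36], [-1.0, -0.02, 0.02, 56.87], [-0.02, -0.09, -1.0, 1157.68], [0.0, 0.0, 0.0, 1.0]] 414.74254822554684
side [[0.8, -0.35, 0.49, -121.02], [-0.6, -0.44, 0.67, -780.02], [-0.02, -0.83, -0.56, 880.57], [0.0, 0.0, 0.0, 1.0]] 425.7237325887274
0.1 [-7.17330487e-01 -3.05827195e+00  2.06988024e-03] 87.67219368197232
```

View pics/top1.png

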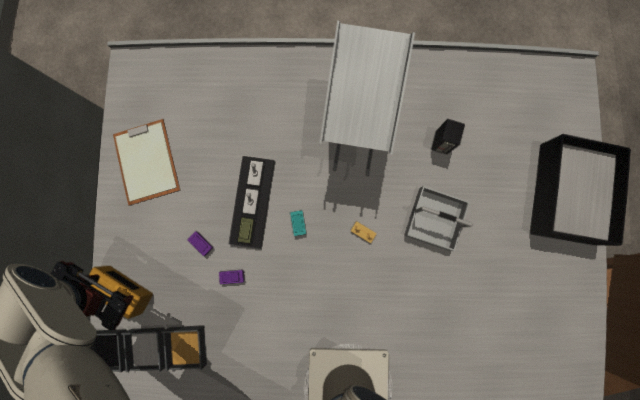

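View pics/side1.png

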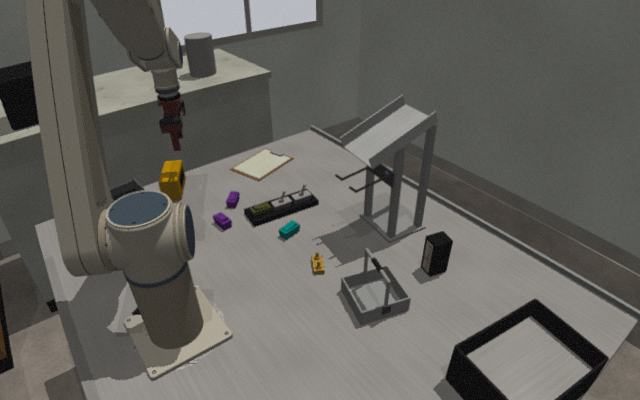

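The top view shows the olive rocker in the near pocket of the tray at (245,230), with both toggles behind it. The basket is at (437,219) and the stud at (364,232). The gauge is at (448,136), and the chute lip at about (357,146) with the prongs under it.

```bash
python3 - <<'E'
from h import *
t=np.load("top1.npy"); s=np.load("side1.npy")
it=cv2.imread("pics/top1.png"); hs=cv2.cvtColor(it,cv2.COLOR_BGR2HSV)
def rect(m,tag,w):
    p=w[m]; r=cv2.minAreaRect(p[:,:2].astype(np.float32)); print(tag,m.sum(),"c",np.round(r[0],1),"size",np.round(r[1],1),"ang",round(r[2],1),"z",np.round(np.nanpercentile(p[:,2],[5,50,95]),1))
def box(w,u0,u1,v0,v1):
    m=np.zeros(w.shape[:2],bool); m[v0:v1,u0:u1]=1; return m&~np.isnan(w[...,0])
b=box(t,235,258,215,243); print(hs[230,245],hs[222,245])
m=b&(t[...,2]>20)
rect(b&(hs[...,1]>70)&(hs[...,2]>45)&(t[...,2]>22),"rocker",t)
rect(box(t,222,280,150,255)&(t[...,2]>12),"tray",t)
rect(box(t,400,475,180,258)&(t[...,2]>35)&(t[...,2]<60),"basket rim",t)
rect(box(t,400,480,180,258)&(t[...,2]>110)&(t[...,2]<150),"handle top",t)
rect(box(s,330,415,245,325)&(s[...,2]>115)&(s[...,2]<145),"handle side",s)
rect(box(s,330,415,245,325)&(s[...,2]>35)&(s[...,2]<60),"rim side",s)
rect(box(t,315,420,20,155)&(t[...,2]>250),"chute",t)
q=t[box(t,315,420,20,155)&(t[...,2]>250)&(t[...,2]<312)]; print("lip low",q[np.argsort(q[:,0])[:12]].round().tolist())
for nm,w,bx in(("top",t,(325,380,150,180)),("side",s,(325,405,160,195))):
    mm=box(w,*bx)&(w[...,2]>190)&(w[...,2]<245); q=w[mm]; print(nm,len(q))
    q=q[np.argsort(q[:,1])]; print(q[::max(1,len(q)//45)].round().tolist())
rect(box(t,425,470,112,160)&(t[...,2]>100),"gauge",t)
rect(box(t,345,385,218,250)&(t[...,2]>15),"stud",t)
E
```

```text
[31 80 92] [31 82 93]
rocker 292 c [427.  287.6] size [34.6 64.4] ang 84.1 z [35.9 40.9 46.8]
tray 2722 c [506.4 278.8] size [ 93.1 251.9] ang 83.2 z [16.2 21.3 44.6]
basket rim 477 c [ 470.6 -232.5] size [139.4 141.4] ang 73.2 z [37.6 48.8 52.9]
handle top 246 c [ 469.6 -231.9] size [134.1  14.8] ang 71.2 z [128.4 134.7 138.5]
handle side 211 c [ 471.5 -234. ] size [136.6  14.8] ang 69.7 z [121.4 135.9 140.4]
rim side 828 c [ 472.5 -233.4] size [140.  142.7] ang 71.5 z [36.1 47.1 54.2]
chute 9037 c [709.7  -7.4] size [151.8 236.2] ang 81.9 z [298.9 342.7 381.4]
lip low [[592.0, -62.0, 309.0], [595.0, -62.0, 306.0], [596.0, -62.0, 294.0], [597.0, -49.0, 295.0], [597.0, -57.0, 295.0], [597.0, -55.0, 295.0], [597.0, -60.0, 295.0], [597.0, -51.0, 294.0], [597.0, -53.0, 294.0], [598.0, -63.0, 303.0], [598.0, -62.0, 292.0], [599.0, -47.0, 296.0]]
top 162
[[592.0, -34.0, 210.0], [601.0, -34.0, 211.0], [599.0, -34.0, 212.0], [613.0, -34.0, 212.0], [581.0, -32.0, 207.0], [587.0, -32.0, 210.0], [596.0, -32.0, 211.0], [591.0, -31.0, 213.0], [598.0, -31.0, 213.0], [612.0, -31.0, 217.0], [580.0,
[... 1478 characters left out ...]
.0, -37.0, 237.0], [689.0, -35.0, 241.0], [695.0, -33.0, 245.0], [572.0, -31.0, 213.0], [600.0, -30.0, 214.0], [571.0, -28.0, 211.0], [567.0, -27.0, 226.0], [596.0, -25.0, 213.0], [690.0, -21.0, 245.0], [689.0, -15.0, 225.0], [691.0, -11.0, 215.0], [691.0, -6.0, 217.0], [693.0, -2.0, 238.0], [692.0, 3.0, 215.0], [693.0, 8.0, 209.0], [695.0, 17.0, 222.0], [700.0, 29.0, 200.0], [668.0, 33.0, 224.0], [658.0, 34.0, 220.0], [648.0, 37.0, 216.0], [643.0, 40.0, 219.0], [696.0, 43.0, 202.0], [595.0, 45.0, 211.0], [617.0, 47.0, 215.0], [599.0, 49.0, 214.0]]
gauge 507 c [ 688.7 -253.6] size [50.8 63.4] ang 74.9 z [105.9 119.3 122.9]
stud 203 c [429.4 -34.3] size [65.2 31.6] ang 60.2 z [15.3 17.8 39.3]
```

```bash
cat >> h.py <<'E'
def tool(yaz,lean=0,axis='x'):
    """tool pointing down with its y at azimuth yaz (deg), then turned by lean (deg) about tool axis"""
    a=np.radians(yaz); y=np.array([np.cos(a),np.sin(a),0]); z=np.array([0,0,-1.]); x=np.cross(y,z)
    return R.from_matrix(np.c_[x,y,z])*R.from_euler(axis,lean,degrees=True)
def plan(pos,rot):
    o=get_obs(); r=R.from_rotvec(o["orientation"]); d=np.array(pos)-o["ee_pos"]
    tw=(r.inv()*rot).as_rotvec(degrees=True)
    print("t",round(o["t"],2),"pos",np.round(o["ee_pos"],1),"w",round(o["width"],1),"gf",round(o["grasp_force"],1),"F",np.round(o["ft_force"],1),"q",np.round(o["qpos"],2))
    print(" delta before turn",r.inv().apply(d).round(1)," twist",tw.round(2)," delta after turn",rot.inv().apply(d).round(1))
E
python3 - <<'E'
from h import *
o=get_obs(); r=R.from_rotvec(o["orientation"])
for n in("top1","side1"):
    p=np.load(n+".npy").reshape(-1,3); p=p[~np.isnan(p[:,0])]; q=r.inv().apply(p-o["ee_pos"])
    for z0 in range(-260,0,20):
        m=(q[:,2]>=z0)&(q[:,2]<z0+20)&(np.hypot(q[:,0],q[:,1])<130); k=q[m]
        if m.sum()>3: print(n,z0,m.sum(),k[:,:2].min(0).round(),k[:,:2].max(0).round())
plan([427,287.8,223],tool(83.2))
E
```

```text
top1 -240 24 [-37. -26.] [-28.  -1.]
top1 -220 178 [-40. -41.] [-11.  22.]
top1 -200 78 [-39. -39.] [ 2. 13.]
top1 -180 318 [-37. -43.] [15. 19.]
top1 -160 96 [-32. -43.] [19. -8.]
top1 -140 985 [-34. -91.] [33. 88.]
top1 -120 395 [-34. -91.] [31. 87.]
top1 -100 289 [-34. -83.] [32. 79.]
top1 -80 12 [-15.  44.] [-5. 47.]
top1 -60 13 [-10.  42.] [ 5. 50.]
top1 -40 34 [-12. -52.] [ 9. 51.]
top1 -20 50 [-12. -55.] [ 9. 50.]
side1 -260 156 [-40. -42.] [35.  1.]
side1 -240 157 [-41. -43.] [35.  1.]
side1 -220 154 [-43. -45.] [35. 10.]
side1 -200 128 [-38. -42.] [35. 13.]
side1 -180 139 [-37. -47.] [34.  8.]
side1 -160 83 [-21. -44.] [18.  2.]
side1 -140 248 [-35. -96.] [30. 83.]
side1 -120 153 [-36. -93.] [28. 84.]
side1 -100 138 [-36. -85.] [28. 86.]
side1 -80 32 [-15. -76.] [  8. -51.]
side1 -60 41 [-15. -60.] [  9. -42.]
side1 -40 50 [-14. -59.] [ 9. 54.]
side1 -20 51 [-14. -59.] [ 8. 52.]
t 0.1 pos [277.7 559.4 222. ] w 87.7 gf 0.0 F [0.8 0.3 0.9] q [ 1.09  0.42  1.63 -0.    1.09 -0.02]
 delta before turn [-254.5 -176.9   -0.8]  twist [-8.00e-02 -1.00e-02 -1.96e+01]  delta after turn [-180.4 -252.    -1. ]
```

```bash
python3 -m creep '{"delta_pos":[[-0.01,-0.007,0],[-0.02,-0.014,0],[-0.02,-0.014,0],[-0.02,-0.014,0],[-0.02,-0.014,0],[-0.02,-0.014,0],[-0.02,-0.014,0],[-0.02,-0.014,0],[-0.02,-0.014,0],[-0.02,-0.014,0],[-0.02,-0.014,0],[-0.02,-0.014,0],[-0.02,-0.013,0],[-0.0045,-0.003,0],[0,0,0],[0,0,0],[0,0,0],[0,0,0]],"twist":[[0,0,0],[0,0,0],[0,0,0],[0,0,0],[0,0,0],[0,0,0],[0,0,0],[0,0,0],[0,0,0],[0,0,0],[0,0,0],[0,0,0],[0,0,0],[0,0,-5],[0,0,-5],[0,0,-5],[0,0,-4.6],[0,0,0]]}' 0.75
python3 - <<'E'
from h import *
plan([427,287.8,60],tool(83.2))
E
```

```text
t: 1.6
ee_pos: [427.0, 287.1, 222.5]
orientation: [-0.183, -3.136, 0.001]
ft_force: [0.8, -0.4, 0.3]
width: 65.7
grasp_force: 0.0
t 1.6 pos [427.  287.1 222.5] w 65.7 gf 0.0 F [ 0.8 -0.4  0.3] q [ 0.57  0.26  1.87 -0.    1.01 -0.89]
 delta before turn [  0.    0.8 162.5]  twist [-0.03 -0.02  0.13]  delta after turn [1.000e-01 7.000e-01 1.625e+02]
```

```bash
python3 -m creep '{"delta_pos":[[0,0.0005,0.01],[0,0,0.02],[0,0,0.025],[0,0,0.025],[0,0,0.025],[0,0,0.025],[0,0,0.02],[0,0,0.015],[0,0,0.01],[0,0,0.01],[0,0,0.006],[0,0,0.004],[0,0,0.003],[0,0,0]],"twist":[[0,0,0],[0,0,0],[0,0,0],[0,0,0],[0,0,0],[0,0,0],[0,0,0],[0,0,0],[0,0,0],[0,0,0],[0,0,0],[0,0,0],[0,0,0],[0,0,0]]}' && python3 -m creep '{"delta_pos":[[0,0,0],[0,0,0],[0,0,0],[0,0,0],[0,0,0],[0,0,0],[0,0,0],[0,0,0],[0,0,0],[0,0,0]],"twist":[[0,0,0],[0,0,0],[0,0,0],[0,0,0],[0,0,0],[0,0,0],[0,0,0],[0,0,0],[0,0,0],[0,0,0]]}' 0.2
```

```text
t: 2.77
ee_pos: [427.3, 288.7, 24.6]
orientation: [0.187, 3.136, 0.0]
ft_force: [-0.7, 0.4, 0.3]
width: 65.8
grasp_force: 0.0
t: 3.6
ee_pos: [427.3, 288.7, 24.9]
orientation: [0.186, 3.136, 0.0]
ft_force: [-1.3, -0.7, 4.7]
width: 34.1
grasp_force: 30.0
```

```bash
python3 -m creep '{"delta_pos":[[0,0,-0.005],[0,0,-0.01],[0,0,-0.02],[0,0,-0.025],[0,0,-0.025],[0,0,-0.025],[0,0,-0.025],[0,0,-0.025],[0,0,-0.02],[0,0,-0.01],[0,0,-0.005],[0,0,0]],"twist":[[0,0,0],[0,0,0],[0,0,0],[0,0,0],[0,0,0],[0,0,0],[0,0,0],[0,0,0],[0,0,0],[0,0,0],[0,0,0],[0,0,0]]}'
python3 - <<'E'
from h import *
b=np.array([471,-233.,0]); yw=R.from_euler('z',-18.7,degrees=True)
for ln in(22,-22):
    rot=tool(71.3,ln,'y'); print(ln,"tool z in basket",yw.inv().apply(rot.apply([0,0,1])).round(2))
rot=tool(71.3,-22,'y') if yw.inv().apply(tool(71.3,-22,'y').apply([0,0,1]))[0]>0 else tool(71.3,22,'y')
fin=b+yw.apply([-15,0,36]); pre=fin-rot.apply([0,0,1])*160
print(fin.round(1),pre.round(1)); plan(pre,rot); plan(pre,tool(71.3))
E
```

```text
t: 4.6
ee_pos: [427.4, 288.7, 220.5]
orientation: [0.186, 3.135, 0.001]
ft_force: [0.8, 0.1, -0.7]
width: 33.9
grasp_force: 30.0
22 tool z in basket [-0.37  0.   -0.93]
-22 tool z in basket [ 0.37 -0.   -0.93]
[ 456.8 -228.2   36. ] [ 400.  -209.   184.3]
t 4.6 pos [427.4 288.7 220.5] w 33.9 gf 30.0 F [ 0.8  0.1 -0.7] q [ 0.57  0.27  1.87 -0.    1.   -0.88]
 delta before turn [ -31.7 -497.5   35.7]  twist [  2.34 -21.86  11.73]  delta after turn [-110.3 -480.2   83.6]
t 4.6 pos [427.4 288.7 220.5] w 33.9 gf 30.0 F [ 0.8  0.1 -0.7] q [ 0.57  0.27  1.87 -0.    1.   -0.88]
 delta before turn [ -31.7 -497.5   35.7]  twist [ 0.06  0.06 11.89]  delta after turn [-133.6 -480.2   36.1]
```

```bash
python3 -m creep '{"delta_pos":[[0,-0.01,0],[-0.002,-0.02,0],[-0.002,-0.03,0],[-0.002,-0.03,0],[-0.002,-0.03,0],[-0.002,-0.03,0],[-0.002,-0.03,0],[-0.002,-0.03,0],[-0.002,-0.03,0],[-0.002,-0.03,0],[-0.002,-0.03,0],[-0.002,-0.03,0],[-0.002,-0.03,0],[-0.002,-0.03,0],[-0.002,-0.03,0],[-0.002,-0.03,0],[-0.0015,-0.025,0],[0,-0.016,0],[0,-0.0065,0],[0,0,0]],"twist":[[0,0,0],[0,0,0],[0,0,0],[0,0,0],[0,0,0],[0,0,0],[0,0,0],[0,0,0],[0,0,0],[0,0,0],[0,0,0],[0,0,0],[0,0,0],[0,0,0],[0,0,0],[0,0,0],[0,0,0],[0,0,0],[0,0,0],[0,0,0]]}'
python3 -m creep '{"delta_pos":[[0,0,0],[0,0,0],[0,0,0],[0,0,0],[0,0,0],[0,0,0],[0,0,0],[0,0,0],[0,0,0],[0,0,0]],"twist":[[0,0,3],[0,0,4],[0,0,4.9],[0,-3,0],[0,-4,0],[0,-4,0],[0,-4,0],[0,-4,0],[0,-3,0],[0,0,0]]}'
python3 - <<'E'
from h import *
b=np.array([471,-233.,0]); yw=R.from_euler('z',-18.7,degrees=True)
plan(b+yw.apply([-15,0,36]),tool(71.3,-22,'y'))
E
```

```text
t: 6.27
ee_pos: [398.3, -209.9, 218.4]
orientation: [-0.19, -3.133, -0.002]
ft_force: [0.3, -0.9, -0.3]
width: 33.4
grasp_force: 30.0
t: 7.1
ee_pos: [396.8, -206.6, 217.9]
orientation: [0.448, 2.727, -0.085]
ft_force: [-0.3, 0.3, -1.4]
width: 33.7
grasp_force: 30.0
t 7.1 pos [ 396.8 -206.6  217.9] w 33.7 gf 30.0 F [-0.3  0.3 -1.4] q [-0.57  0.02  2.25  0.19  0.51 -1.96]
 delta before turn [  8.6  -1.6 192.6]  twist [ 0.09 -0.14  0.01]  delta after turn [  9.1  -1.3 192.5]
```

```bash
python3 -m creep '{"delta_pos":[[0.0045,-0.001,0],[0.004,-0.0006,0.005],[0,0,0.01],[0,0,0.02],[0,0,0.02],[0,0,0.02],[0,0,0.02],[0,0,0.02],[0,0,0.015],[0,0,0.01],[0,0,0.01],[0,0,0]],"twist":[[0,0,0],[0,0,0],[0,0,0],[0,0,0],[0,0,0],[0,0,0],[0,0,0],[0,0,0],[0,0,0],[0,0,0],[0,0,0],[0,0,0]]}'
python3 - <<'E'
from h import *
b=np.array([471,-233.,0]); yw=R.from_euler('z',-18.7,degrees=True)
plan(b+yw.apply([-15,0,36]),tool(71.3,-22,'y')); shot("top","top2")
im=cv2.imread("pics/top2.png")[160:290,360:520]; cv2.imwrite("pics/top2c.png",cv2.resize(im,None,fx=4,fy=4))
E
```

```text
t: 8.1
ee_pos: [445.1, -225.8, 75.2]
orientation: [0.449, 2.728, -0.085]
ft_force: [0.0, 0.6, -0.4]
width: 33.7
grasp_force: 30.0
t 8.1 pos [ 445.1 -225.8   75.2] w 33.7 gf 30.0 F [ 0.   0.6 -0.4] q [-0.54  0.42  2.24  0.62  0.14 -2.39]
 delta before turn [ 3.5  1.4 40.8]  twist [ 0.06 -0.19  0.  ]  delta after turn [ 3.7  1.5 40.8]
```

View pics/top2c.png

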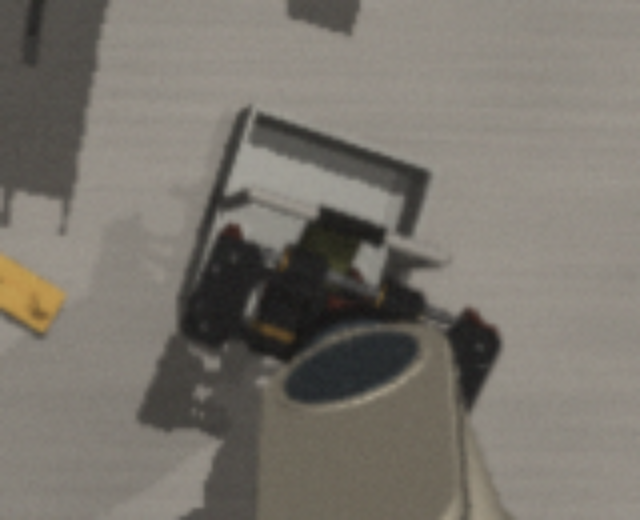

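The rocker is held under the bar, inside the near half of the basket at about (330,240) in the crop. Joint 5 is close to its limit, so I'll reduce the lean before lowering further.

```bash
python3 -m creep '{"delta_pos":[[0,0,0],[0,0,0],[0,0,0],[0,0,0],[0,0,0]],"twist":[[0,2,0],[0,3,0],[0,3,0],[0,2,0],[0,0,0]]}'
python3 - <<'E'
from h import *
b=np.array([471,-233.,0]); yw=R.from_euler('z',-18.7,degrees=True)
plan(b+yw.apply([-22,0,60]),tool(71.3,-12,'y'))
E
```

```text
t: 8.57
ee_pos: [447.0, -226.8, 78.6]
orientation: [0.473, 2.886, -0.052]
ft_force: [-0.6, -0.5, -0.4]
width: 33.4
grasp_force: 30.0
t 8.57 pos [ 447.  -226.8   78.6] w 33.4 gf 30.0 F [-0.6 -0.5 -0.4] q [-0.52  0.42  2.13  0.12  0.38 -1.87]
 delta before turn [ 1.4  1.8 18.7]  twist [0.03 0.6  0.06]  delta after turn [ 1.2  1.8 18.8]
```

Joints are comfortable now. I'll lower 18 mm and release gently.

```bash
python3 -m creep '{"delta_pos":[[0.001,0.001,0.005],[0,0.001,0.006],[0,0,0.005],[0,0,0.002],[0,0,0],[0,0,0]],"twist":[[0,0,0],[0,0,0],[0,0,0],[0,0,0],[0,0,0],[0,0,0]]}' && python3 -m creep '{"delta_pos":[[0,0,0],[0,0,0],[0,0,0],[0,0,0],[0,0,0],[0,0,0]],"twist":[[0,0,0],[0,0,0],[0,0,0],[0,0,0],[0,0,0],[0,0,0]]}' 0.6
python3 - <<'E'
from h import *
b=np.array([471,-233.,0]); yw=R.from_euler('z',-18.7,degrees=True)
plan(b+yw.apply([-22,0,60]),tool(71.3,-12,'y'))
E
```

```text
t: 9.07
ee_pos: [448.1, -224.5, 59.1]
orientation: [0.475, 2.888, -0.049]
ft_force: [0.7, 0.7, -0.5]
width: 33.8
grasp_force: 30.0
t: 9.57
ee_pos: [448.7, -224.7, 59.8]
orientation: [0.474, 2.887, -0.049]
ft_force: [-0.8, -0.1, -0.2]
width: 52.1
grasp_force: 0.0
t 9.57 pos [ 448.7 -224.7   59.8] w 52.1 gf 0.0 F [-0.8 -0.1 -0.2] q [-0.51  0.46  2.14  0.13  0.33 -1.88]
 delta before turn [-1.8 -0.7  0.2]  twist [0.11 0.51 0.02]  delta after turn [-1.8 -0.7  0.1]
```

```bash
python3 -m creep '{"delta_pos":[[0.001,0,-0.005],[0.001,0,-0.01],[0,0,-0.02],[0,0,-0.025],[0,0,-0.025],[0,0,-0.025],[0,0,-0.025],[0,0,-0.025],[0,0,-0.02],[0,0,-0.01],[0,0,0]],"twist":[[0,0,0],[0,0,0],[0,0,0],[0,0,0],[0,0,0],[0,0,0],[0,0,0],[0,0,0],[0,0,0],[0,0,0],[0,0,0]]}'
python3 -m creep '{"delta_pos":[[0,0,0],[0,0,0],[0,0,0],[0,0,0],[0,0,0],[0,0,0],[0,0,0],[0,0,0],[0,0,0],[0,0,0],[0,0,0],[0,0,0],[0,0,0],[0,0,0],[0,0,0],[0,0,0],[0,0,0],[0,0,0]],"twist":[[0,4,0],[0,4,0],[0,4,0],[0,0,4],[0,0,7],[0,0,7],[0,0,7],[0,0,7],[0,0,7],[0,0,7],[0,0,7],[0,0,7],[0,0,7],[0,0,7],[0,0,7],[0,0,7],[0,0,4],[0,0,0]]}' 0.5
python3 - <<'E'
from h import *
shot("top","top3"); shot("side","side3")
a=cv2.imread("pics/top3.png")[150:290,360:520]; c=cv2.imread("pics/side3.png")[220:360,310:470]
cv2.imwrite("pics/c3.png",cv2.resize(np.hstack([a,c]),(800,350)))
for n,bx in(("top3",(400,480,180,258)),("side3",(330,415,245,325))):
    w=np.load(n+".npy")[bx[2]:bx[3],bx[0]:bx[1]].reshape(-1,3)
    for lo,hi in((115,145),(35,60)):
        q=w[(w[:,2]>lo)&(w[:,2]<hi)]; r=cv2.minAreaRect(q[:,:2].astype(np.float32)); print(n,lo,len(q),np.round(r[0],1),np.round(r[1],1),round(r[2],1),np.median(q[:,2]).round(1))
yw=R.from_euler('z',-18.7,degrees=True); plan([471,-233,240],tool(-18.7))
E
```

```text
t: 10.48
ee_pos: [408.2, -211.6, 247.9]
orientation: [0.474, 2.882, -0.052]
ft_force: [0.4, -0.0, -0.1]
width: 52.9
grasp_force: 0.0
t: 11.98
ee_pos: [407.1, -210.9, 244.1]
orientation: [2.582, 1.781, 0.009]
ft_force: [0.6, 0.6, 0.0]
width: 44.1
grasp_force: 0.0
top3 115 176 [ 477.  -209.8] [87.3 14.5] 72.5 134.7
top3 35 525 [ 470.2 -231.3] [137.5 141.6] 72.2 44.6
side3 115 218 [ 471.7 -234.7] [135.9  13.7] 71.7 135.8
side3 35 1017 [ 472.6 -233.7] [140.7 142.7] 71.8 44.6
t 12.08 pos [ 407.3 -211.   244.3] w 43.4 gf 0.0 F [-0.1 -0.7  0.4] q [-0.51  0.14  1.97  0.    1.02 -0.15]
 delta before turn [ 1.7 67.4  4.8]  twist [ 0.45 -0.12 -1.81]  delta after turn [-0.4 67.4  4.3]
```

View pics/c3.png

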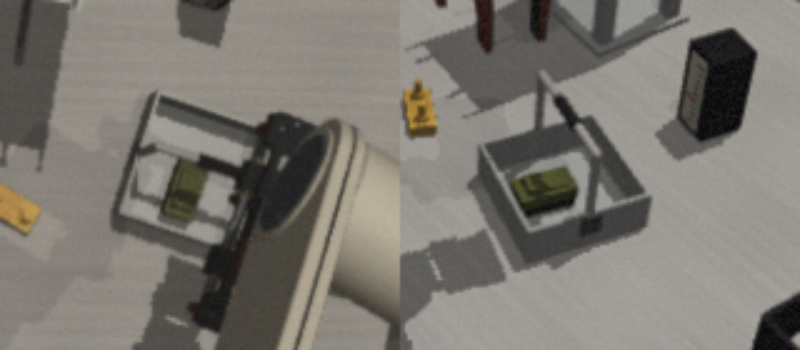

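The rocker lies flat in the basket at (183,190) in the crop and the basket has not moved. Next I check that a leaned grasp is reachable, using a quick kinematic fit to the logged poses.

```bash
cat > k.py <<'E'
from h import *
from scipy.optimize import least_squares
D=[([1.091,.423,1.63,0,1.089],[277.9,559.8,222.7]),([.57,.26,1.87,0,1.01],[427,287.1,222.5]),([.57,.27,1.87,0,1.0],[427.4,288.7,220.5]),
([-.57,.02,2.25,.19,.51],[396.8,-206.6,217.9]),([-.54,.42,2.24,.62,.14],[445.1,-225.8,75.2]),([-.52,.42,2.13,.12,.38],[447,-226.8,78.6]),([-.51,.46,2.14,.13,.33],[448.7,-224.7,59.8]),([-.51,.14,1.97,0,1.02],[407.3,-211,244.3])]
def fk(p,q):
    a,h,L2,L3,e,d=p; y=lambda t:R.from_euler('y',t)
    r1=R.from_euler('z',q[0]); r2=r1*y(q[1]); r3=r2*y(q[2]); r5=r3*R.from_euler('z',q[3])*y(q[4])
    return r1.apply([a,0,h])+r2.apply([0,0,L2])+r3.apply([e,0,L3])+r5.apply([0,0,d])
o=get_obs(); D.append((list(o["qpos"][:5]),list(o["ee_pos"])))
s=least_squares(lambda p:np.concatenate([fk(p,q)-x for q,x in D]+[0.02*(p-[0,350,450,450,0,250])]),[0,350,450,450,0,250])
P=s.x
def ik(pos,lean):   # arm-plane solution, tool leaned outward by lean
    az=np.arctan2(pos[1],pos[0])
    f=lambda v:(fk(P,[az,v[0],v[1],0,np.pi-np.radians(lean)-v[0]-v[1]])-pos)
    r=least_squares(f,[.2,1.9]); return np.r_[az,r.x,0,np.pi-np.radians(lean)-r.x.sum()],np.abs(r.fun).max()
if __name__=="__main__":
    print(P.round(0),"res",np.abs(np.concatenate([fk(P,q)-x for q,x in D])).max().round(1))
    for nm,g,yaw in(("pick",[471.5,-233.5,130],-18.2),("lift",[471.5,-233.5,260],-18.2),("pre",[500,22,245],-8),("hook",[585,10,215],-8)):
        for L in(0,25,30,35,42):
            u=np.radians(yaw); l=np.radians(L); t=np.array(g)+19*np.array([np.sin(l)*np.cos(u),np.sin(l)*np.sin(u),-np.cos(l)])
            q,e=ik(t,L); print(nm,L,t.round(0),q.round(2),e.round(1))
E
python3 k.py
```

```text
[-13. 371. 584. 506.  99. 359.] res 12.2
pick 0 [ 472. -234.  111.] [-0.46  0.45  1.91  0.    0.79] 0.0
pick 25 [ 479. -236.  113.] [-0.46  0.36  2.21  0.    0.13] 0.0
pick 30 [ 481. -236.  114.] [-0.46  0.37  2.27  0.   -0.02] 0.0
pick 35 [ 482. -237.  114.] [-0.46  0.39  2.32  0.   -0.18] 0.0
pick 42 [ 484. -237.  116.] [-0.46  0.46  2.39  0.   -0.43] 0.0
lift 0 [ 472. -234.  241.] [-0.46  0.26  1.83  0.    1.06] 0.0
lift 25 [ 479. -236.  243.] [-0.46  0.09  2.13  0.    0.49] 0.0
lift 30 [ 481. -236.  244.] [-0.46  0.07  2.19  0.    0.36] 0.0
lift 35 [ 482. -237.  244.] [-0.46  0.07  2.25  0.    0.22] 0.0
lift 42 [ 484. -237.  246.] [-0.46  0.08  2.33  0.    0.01] 0.0
pre 0 [500.  22. 226.] [0.04 0.24 1.89 0.   1.01] 0.0
pre 25 [508.  21. 228.] [0.04 0.08 2.19 0.   0.44] 0.0
pre 30 [509.  21. 229.] [0.04 0.06 2.25 0.   0.31] 0.0
pre 35 [511.  20. 229.] [0.04 0.06 2.31 0.   0.17] 0.0
pre 42 [513.  20. 231.] [ 0.04  0.08  2.38  0.   -0.05] 0.0
hook 0 [585.  10. 196.] [0.02 0.39 1.74 0.   1.01] 0.0
hook 25 [593.   9. 198.] [0.01 0.25 2.05 0.   0.4 ] 0.0
hook 30 [594.   9. 199.] [0.01 0.24 2.11 0.   0.26] 0.0
hook 35 [596.   8. 199.] [0.01 0.24 2.17 0.   0.12] 0.0
hook 42 [598.   8. 201.] [ 0.01  0.26  2.25  0.   -0.1 ] 0.0
```

```bash
cat >> h.py <<'E'
def bar(p,yaw,lean,back=0,off=11):
    rot=tool(yaw,-lean,'x'); z=rot.apply([0,0,1]); return np.array(p)+(off-back)*z, rot
E
python3 -m creep '{"delta_pos":[[0,0,0],[0,0,0],[0,0,0],[0,0,0],[0,0,0],[0,0,0],[0,0,0],[0,0,0]],"twist":[[0,0,-1],[-3,0,0],[-5,0,0],[-5,0,0],[-5,0,0],[-3,0,0],[-1,0,0],[0,0,0]]}' 0.5
python3 - <<'E'
from h import *
for b in(120,0): t,r=bar([471.5,-233.5,130],-18.2,22,b); print(t.round(1)); plan(t,r)
E
```

```text
t: 12.75
ee_pos: [406.8, -210.8, 244.4]
orientation: [2.292, 1.616, 0.323]
ft_force: [-0.2, -0.2, -0.2]
width: 44.1
grasp_force: 0.0
[ 432.7 -220.7  231.1]
t 12.75 pos [ 406.8 -210.8  244.4] w 44.1 gf 0.0 F [-0.2 -0.2 -0.2] q [-0.56 -0.01  2.21  0.16  0.57 -0.33]
 delta before turn [-0.7 20.6 22.9]  twist [ 0.45  0.44 -1.33]  delta after turn [-1.4 20.7 22.8]
[ 475.4 -234.8  119.8]
t 12.75 pos [ 406.8 -210.8  244.4] w 44.1 gf 0.0 F [-0.2 -0.2 -0.2] q [-0.56 -0.01  2.21  0.16  0.57 -0.33]
 delta before turn [  0.2  19.6 142.9]  twist [ 0.45  0.44 -1.33]  delta after turn [ -1.4  20.7 142.8]
```

```bash
python3 -m creep '{"delta_pos":[[0,0.01,0],[0,0.01,0],[0,0,0.01],[0,0,0.02],[0,0,0.02],[0,0,0.015],[0,0,0.015],[0,0,0.01],[0,0,0]],"twist":[[0,0,-1.3],[0,0,0],[0,0,0],[0,0,0],[0,0,0],[0,0,0],[0,0,0],[0,0,0],[0,0,0]]}'
python3 - <<'E'
from h import *
t,r=bar([471.5,-233.5,130],-18.2,22,0); plan(t,r)
E
```

```text
t: 13.5
ee_pos: [458.8, -228.8, 167.6]
orientation: [2.273, 1.642, 0.317]
ft_force: [-0.2, -0.5, 1.1]
width: 44.3
grasp_force: 0.0
t 13.5 pos [ 458.8 -228.8  167.6] w 44.3 gf 0.0 F [-0.2 -0.5  1.1] q [-0.53  0.22  2.17  0.2   0.37 -0.39]
 delta before turn [-0.1 -1.9 50.9]  twist [ 0.36  0.41 -0.04]  delta after turn [-0.5 -1.6 50.9]
```

```bash
python3 -m creep '{"delta_pos":[[0,-0.002,0.01],[0,0,0.012],[0,0,0.012],[0,0,0.01],[0,0,0.006],[0,0,0],[0,0,0]],"twist":[[0,0,0],[0,0,0],[0,0,0],[0,0,0],[0,0,0],[0,0,0],[0,0,0]]}'
python3 - <<'E'
from h import *
t,r=bar([471.5,-233.5,130],-18.2,22,0); plan(t,r)
E
```

```text
t: 14.08
ee_pos: [474.1, -234.4, 122.3]
orientation: [2.272, 1.64, 0.318]
ft_force: [0.6, 0.3, 0.1]
width: 43.9
grasp_force: 0.0
t 14.08 pos [ 474.1 -234.4  122.3] w 43.9 gf 0.0 F [0.6 0.3 0.1] q [-0.52  0.34  2.17  0.28  0.26 -0.46]
 delta before turn [0.  0.3 2.8]  twist [ 0.48  0.44 -0.08]  delta after turn [0.  0.3 2.8]
```

```bash
python3 -m creep '{"delta_pos":[[0,0,0.0025],[0,0,0],[0,0,0],[0,0,0],[0,0,0],[0,0,0],[0,0,0],[0,0,0],[0,0,0],[0,0,0]],"twist":[[0,0,0],[0,0,0],[0,0,0],[0,0,0],[0,0,0],[0,0,0],[0,0,0],[0,0,0],[0,0,0],[0,0,0]]}' 0.0
python3 - <<'E'
from h import *
z=R.from_rotvec(get_obs()["orientation"]).inv().apply([0,0,1]); print("world up in tool",z.round(3)); t,r=bar([471.5,-233.5,265],-18.2,22,0); plan(t,r)
E
```

```text
t: 14.92
ee_pos: [474.8, -234.7, 120.1]
orientation: [2.272, 1.639, 0.318]
ft_force: [-2.2, 0.5, 5.2]
width: 13.2
grasp_force: 30.0
world up in tool [-0.007  0.383 -0.924]
t 14.92 pos [ 474.8 -234.7  120.1] w 13.2 gf 30.0 F [-2.2  0.5  5.2] q [-0.52  0.34  2.17  0.28  0.25 -0.46]
 delta before turn [  -0.8   52.1 -124.2]  twist [ 0.51  0.45 -0.08]  delta after turn [ 1.000e-01  5.100e+01 -1.247e+02]
```

Gripped the sleeve at about 13–14 mm. Lifting slowly.

```bash
python3 -m creep '{"delta_pos":[[0,0.001,-0.0024],[0,0.002,-0.005],[0,0.003,-0.007],[0,0.004,-0.009],[0,0.004,-0.01],[0,0.004,-0.01],[0,0.004,-0.01],[0,0.004,-0.01],[0,0.004,-0.01],[0,0.004,-0.01],[0,0.004,-0.01],[0,0.004,-0.01],[0,0.004,-0.009],[0,0.003,-0.007],[0,0.002,-0.004],[0,0.001,-0.002],[0,0,0],[0,0,0]],"twist":[[0,0,0],[0,0,0],[0,0,0],[0,0,0],[0,0,0],[0,0,0],[0,0,0],[0,0,0],[0,0,0],[0,0,0],[0,0,0],[0,0,0],[0,0,0],[0,0,0],[0,0,0],[0,0,0],[0,0,0],[0,0,0]]}'
python3 - <<'E'
from h import *
shot("side","side4"); cv2.imwrite("pics/c4.png",cv2.resize(cv2.imread("pics/side4.png")[100:360,250:510],(520,520)))
yw=R.from_euler('z',-8,degrees=True); st=np.array([582,10.5,0])
for x,z,l in((-80,250,22),(-80,250,32),(0,245,32),(0,217,32)):
    t,r=bar(st+yw.apply([x,0,z]),-8,l); print(x,z,l,t.round(1)); plan(t,r)
E
```

```text
t: 16.42
ee_pos: [474.9, -233.7, 255.3]
orientation: [2.273, 1.64, 0.318]
ft_force: [0.3, -0.4, -3.0]
width: 13.1
grasp_force: 30.0
-80 250 22 [506.9  21.1 239.8]
t 16.47 pos [ 474.8 -233.7  255.1] w 13.2 gf 30.0 F [ 0.4 -0.5 -3.2] q [-0.52  0.09  2.07  0.12  0.6  -0.29]
 delta before turn [251.9 -51.6  -6.6]  twist [ 0.4   4.3  -9.53]  delta after turn [256.7  -9.1  12.8]
-80 250 32 [508.6  20.8 240.7]
t 16.47 pos [ 474.8 -233.7  255.1] w 13.2 gf 30.0 F [ 0.4 -0.5 -3.2] q [-0.52  0.09  2.07  0.12  0.6  -0.29]
 delta before turn [252.2 -49.7  -6.7]  twist [-9.58  5.12 -9.13]  delta after turn [256.7  -9.3  11.2]
0 245 32 [587.8   9.7 235.7]
t 16.47 pos [ 474.8 -233.7  255.1] w 13.2 gf 30.0 F [ 0.4 -0.5 -3.2] q [-0.52  0.09  2.07  0.12  0.6  -0.29]
 delta before turn [266.7  21.1  27.8]  twist [-9.58  5.12 -9.13]  delta after turn [256.7  55.9  57.8]
0 217 32 [587.8   9.7 207.7]
t 16.47 pos [ 474.8 -233.7  255.1] w 13.2 gf 30.0 F [ 0.4 -0.5 -3.2] q [-0.52  0.09  2.07  0.12  0.6  -0.29]
 delta before turn [266.9  10.5  53.7]  twist [-9.58  5.12 -9.13]  delta after turn [256.7  41.   81.5]
```

View pics/c4.png

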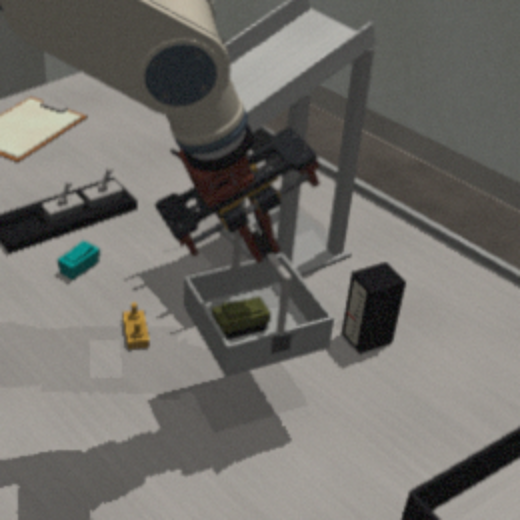

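The basket hangs level in the gripper with the rocker inside at (240,315), and nothing else was disturbed. Next I move in front of the hook and align.

```bash
python3 -m creep '{"delta_pos":[[0.004,-0.001,0],[0.008,-0.002,0],[0.012,-0.003,0],[0.016,-0.003,0],[0.018,-0.004,0],[0.018,-0.004,0],[0.018,-0.004,-0.001],[0.018,-0.004,-0.001],[0.018,-0.004,-0.001],[0.018,-0.004,-0.001],[0.018,-0.004,-0.001],[0.018,-0.004,-0.001],[0.018,-0.004,0],[0.016,-0.003,0],[0.014,-0.003,0],[0.01,-0.002,0],[0.006,-0.001,0],[0.004,-0.001,0],[0,0,0],[0,0,0]],"twist":[[0,0,0],[0,0,0],[0,0,0],[0,0,0],[0,0,0],[0,0,0],[0,0,0],[0,0,0],[0,0,0],[0,0,0],[0,0,0],[0,0,0],[0,0,0],[0,0,0],[0,0,0],[0,0,0],[0,0,0],[0,0,0],[0,0,0],[0,0,0]]}'
python3 -m creep '{"delta_pos":[[0,0,0],[0,0,0],[0,0,0],[0,0,0],[0,0,0],[0,0,0],[0,0,0],[0,0,0],[0,0,0],[0,0,0],[0,0,0],[0,0,0],[0,0,0],[0,0,0],[0,0,0]],"twist":[[0,0.6,-1.2],[0,0.8,-2],[0,1,-2.2],[0,1,-2.2],[0,0.6,-1.4],[0,0.3,-0.5],[-1,0,0],[-1.5,0,0],[-2,0,0],[-2,0,0],[-1.5,0,0],[-1,0,0],[0,0,0],[0,0,0],[0,0,0]]}'
python3 - <<'E'
from h import *
yw=R.from_euler('z',-8,degrees=True); st=np.array([582,10.5,0])
for x,z,l in((-80,250,32),(0,245,32)):
    t,r=bar(st+yw.apply([x,0,z]),-8,l); print(x,z,l,t.round(1)); plan(t,r)
E
```

```text
t: 18.13
ee_pos: [504.3, 21.8, 238.3]
orientation: [2.272, 1.64, 0.318]
ft_force: [0.0, -0.1, -2.6]
width: 13.6
grasp_force: 30.0
t: 19.38
ee_pos: [504.7, 21.9, 238.7]
orientation: [2.026, 1.76, 0.495]
ft_force: [-0.0, 0.0, -2.1]
width: 13.2
grasp_force: 30.0
-80 250 32 [508.6  20.8 240.7]
t 19.38 pos [504.7  21.9 238.7] w 13.2 gf 30.0 F [-0.   0.  -2.1] q [ 0.09  0.05  2.22 -0.36  0.35  0.54]
 delta before turn [-0.5  4.4  0.4]  twist [-0.54  0.05 -0.02]  delta after turn [-0.5  4.4  0.4]
0 245 32 [587.8   9.7 235.7]
t 19.38 pos [504.7  21.9 238.7] w 13.2 gf 30.0 F [-0.   0.  -2.1] q [ 0.09  0.05  2.22 -0.36  0.35  0.54]
 delta before turn [-0.4 70.1 46.4]  twist [-0.54  0.05 -0.02]  delta after turn [-0.5 69.6 47. ]
```

```bash
python3 - <<'E'
from h import *
shot("side","side5"); shot("top","top5")
a=cv2.imread("pics/side5.png")[90:290,280:480]; b=cv2.imread("pics/top5.png")[90:290,240:440]
cv2.imwrite("pics/c5.png",cv2.resize(np.hstack([a,b]),(800,400)))
yw=R.from_euler('z',-8,degrees=True); st=np.array([582,10.5,0])
for n in("side5","top5"):
    w=np.load(n+".npy").reshape(-1,3); w=w[~np.isnan(w[:,0])]; q=yw.inv().apply(w-st)
    for nm,sel in(("bar",(abs(q[:,0]+80)<25)&(abs(q[:,1])<80)&(abs(q[:,1])>27)&(abs(q[:,2]-250)<14)),("upright",(abs(q[:,0]+80)<30)&(abs(q[:,1])<85)&(abs(q[:,1])>50)&(abs(q[:,2]-205)<30)),("rim",(abs(q[:,0]+70)<100)&(abs(q[:,1])<90)&(abs(q[:,2]-170)<22)),("prong",(q[:,0]>-30)&(q[:,0]<10)&(abs(abs(q[:,1])-38)<12)&(abs(q[:,2]-215)<20))):
        k=q[sel]; print(n,nm,len(k), k.min(0).round(),np.median(k,0).round(1),k.max(0).round()) if len(k)>3 else print(n,nm,len(k))
        if nm=="bar" and len(k)>6:
            for s in(-1,1):
                j=k[k[:,1]*s>0]
                if len(j): print("   side",s,len(j),np.median(j,0).round(1))
E
```

```text
side5 bar 65 [-87. -68. 236.] [-82.8 -50.2 253.8] [-77.  57. 259.]
   side -1 53 [-83.1 -56.9 252.7]
   side 1 12 [-82.   39.9 256.5]
side5 upright 112 [-84. -70. 175.] [-75.5 -61.3 202.4] [-51.  70. 234.]
side5 rim 1099 [-140.  -69.  148.] [-67.1  -4.9 160.4] [  4.  76. 192.]
side5 prong 58 [-22. -43. 207.] [ -7.3 -35.5 220.3] [  9.  41. 233.]
top5 bar 140 [-90. -67. 245.] [-84.5  32.7 251.6] [-79.  67. 257.]
   side -1 64 [-84.2 -51.6 250.7]
   side 1 76 [-85.2  48.3 252.2]
top5 upright 6 [-76. -61. 181.] [-72.    1.1 199.4] [-70.  64. 223.]
top5 rim 375 [-142.  -69.  148.] [-50.8  -3.4 168.4] [ -2.  70. 183.]
top5 prong 97 [-25. -43. 206.] [ -7.3 -35.  215.9] [ 10.  41. 233.]
```

View pics/c5.png

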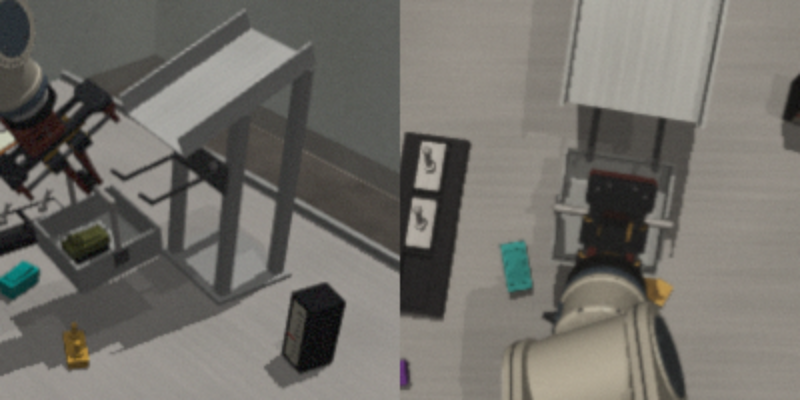

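The basket is squarely in front of the prongs. The bar is at station x ≈ -84, z ≈ 248 and parallel to the hook, and the rocker is still inside. Advancing 85 mm horizontally.

```bash
python3 -m creep '{"delta_pos":[[0,0.002,0.001],[0,0.004,0.0024],[0,0.006,0.0037],[0,0.006,0.0037],[0,0.006,0.0037],[0,0.006,0.0037],[0,0.006,0.0037],[0,0.006,0.0037],[0,0.006,0.0037],[0,0.006,0.0037],[0,0.006,0.0037],[0,0.006,0.0037],[0,0.004,0.0024],[0,0.0025,0.0015],[0,0,0],[0,0,0]],"twist":[[0,0,0],[0,0,0],[0,0,0],[0,0,0],[0,0,0],[0,0,0],[0,0,0],[0,0,0],[0,0,0],[0,0,0],[0,0,0],[0,0,0],[0,0,0],[0,0,0],[0,0,0],[0,0,0]]}'
python3 - <<'E'
from h import *
yw=R.from_euler('z',-8,degrees=True); st=np.array([582,10.5,0])
for x,z,l in((0,245,31.5),(1,217,31.5)):
    t,r=bar(st+yw.apply([x,0,z]),-8,l); print(x,z,l,t.round(1)); plan(t,r)
E
```

```text
t: 20.82
ee_pos: [588.5, 10.0, 238.3]
orientation: [2.026, 1.761, 0.494]
ft_force: [1.2, 0.0, -3.7]
width: 13.3
grasp_force: 30.0
0 245 31.5 [587.7   9.7 235.6]
t 20.82 pos [588.5  10.  238.3] w 13.3 gf 30.0 F [ 1.2  0.  -3.7] q [ 0.05  0.18  2.07 -0.28  0.37  0.42]
 delta before turn [-0.4 -2.   1.9]  twist [-0.07  0.06 -0.  ]  delta after turn [-0.4 -2.   1.9]
1 217 31.5 [588.7   9.6 207.6]
t 20.82 pos [588.5  10.  238.3] w 13.3 gf 30.0 F [ 1.2  0.  -3.7] q [ 0.05  0.18  2.07 -0.28  0.37  0.42]
 delta before turn [ -0.4 -15.8  26.3]  twist [-0.07  0.06 -0.  ]  delta after turn [ -0.4 -15.8  26.3]
```

```bash
python3 -m creep '{"delta_pos":[[0,-0.001,0.0016],[0,-0.002,0.0033],[0,-0.0025,0.0041],[0,-0.0025,0.0041],[0,-0.0025,0.0041],[0,-0.002,0.0033],[0,-0.0015,0.0025],[0,-0.001,0.0017],[0,0,0],[0,0,0],[0,0,0]],"twist":[[0,0,0],[0,0,0],[0,0,0],[0,0,0],[0,0,0],[0,0,0],[0,0,0],[0,0,0],[0,0,0],[0,0,0],[0,0,0]]}'
python3 - <<'E'
from h import *
yw=R.from_euler('z',-8,degrees=True); st=np.array([582,10.5,0])
t,r=bar(st+yw.apply([2,0,215]),-8,31.5); plan(t,r)
E
```

```text
t: 21.73
ee_pos: [588.9, 10.0, 209.8]
orientation: [2.025, 1.76, 0.495]
ft_force: [0.1, 0.1, -2.7]
width: 13.4
grasp_force: 30.0
t 21.73 pos [588.9  10.  209.8] w 13.4 gf 30.0 F [ 0.1  0.1 -2.7] q [ 0.05  0.23  2.09 -0.34  0.3   0.49]
 delta before turn [-0.5 -1.5  4. ]  twist [-0.02  0.05 -0.  ]  delta after turn [-0.5 -1.5  4. ]
```

No contact yet; going down about 5 mm more in small steps.

```bash
python3 -m creep '{"delta_pos":[[0,-0.0005,0.0009],[0,-0.0005,0.0009],[0,-0.0005,0.0009],[0,-0.0005,0.0009],[0,0,0],[0,0,0]],"twist":[[0,0,0],[0,0,0],[0,0,0],[0,0,0],[0,0,0],[0,0,0]]}'
python3 - <<'E'
from h import *
yw=R.from_euler('z',-8,degrees=True); st=np.array([582,10.5,0])
t,r=bar(st+yw.apply([2,0,215]),-8,31.5); plan(t,r)
shot("side","side6"); cv2.imwrite("pics/c6.png",cv2.resize(cv2.imread("pics/side6.png")[90:260,300:470],(680,680))[:600])
w=np.load("side6.npy").reshape(-1,3); w=w[~np.isnan(w[:,0])]; q=yw.inv().apply(w-st)
k=q[(abs(q[:,0])<15)&(q[:,1]<-44)&(q[:,1]>-70)&(abs(q[:,2]-215)<9)]; print(len(k),np.median(k,0).round(1))
E
```

```text
t: 22.23
ee_pos: [589.5, 10.1, 206.0]
orientation: [2.025, 1.76, 0.496]
ft_force: [1.7, -0.2, -1.6]
width: 13.0
grasp_force: 30.0
t 22.23 pos [589.5  10.1 206. ] w 13.0 gf 30.0 F [ 1.7 -0.2 -1.6] q [ 0.05  0.24  2.09 -0.36  0.29  0.5 ]
 delta before turn [-0.6 -0.   0.4]  twist [ 0.03  0.03 -0.01]  delta after turn [-0.6 -0.   0.4]
33 [  4. -61. 219.]
```

View pics/c6.png

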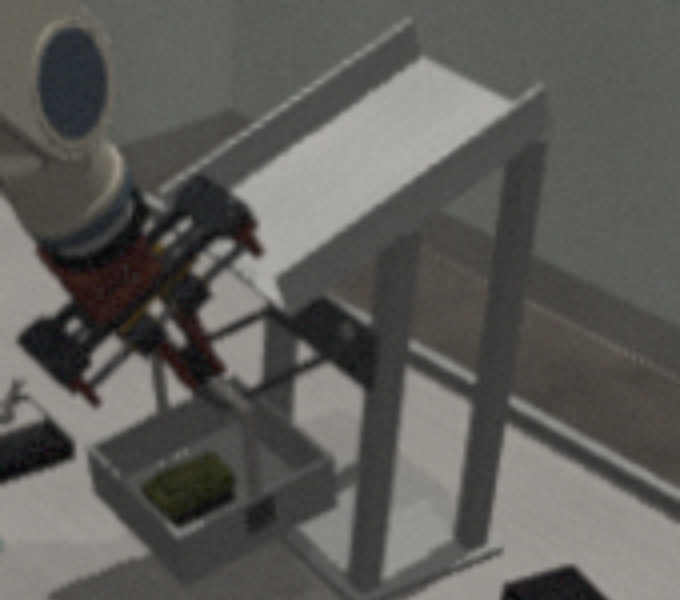

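The bar lies behind both tips and is just starting to bear on the prongs; the rocker is inside at (190,490). Releasing.

```bash
python3 -m creep '{"delta_pos":[[0,-0.0004,0.0008],[0,0,0],[0,0,0]],"twist":[[0,0,0],[0,0,0],[0,0,0]]}'; python3 -m creep '{"delta_pos":[[0,0,0],[0,0,0],[0,0,0],[0,0,0],[0,0,0],[0,0,0],[0,0,0],[0,0,0],[0,0,0],[0,0,0]],"twist":[[0,0,0],[0,0,0],[0,0,0],[0,0,0],[0,0,0],[0,0,0],[0,0,0],[0,0,0],[0,0,0],[0,0,0]]}' 0.45
python3 - <<'E'
from h import *
yw=R.from_euler('z',-8,degrees=True); st=np.array([582,10.5,0])
o=get_obs(); r=R.from_rotvec(o["orientation"]); print(o["ft_force"],o["width"])
shot("side","side7")
w=np.load("side7.npy").reshape(-1,3); w=w[~np.isnan(w[:,0])]; q=yw.inv().apply(w-st)
k=q[(abs(q[:,0])<20)&(q[:,1]<-44)&(q[:,1]>-70)&(abs(q[:,2]-215)<12)]; print("bar st",len(k),np.median(k,0).round(1))
b=r.inv().apply(w-o["ee_pos"]); sel=(abs(q[:,0])<20)&(q[:,1]<-44)&(q[:,1]>-70)&(abs(q[:,2]-215)<12); print("bar in tool yz",np.median(b[sel],0).round(1))
E
```

```text
t: 22.53
ee_pos: [589.9, 10.1, 205.4]
orientation: [2.024, 1.759, 0.497]
ft_force: [4.1, -0.1, 1.4]
width: 13.3
grasp_force: 30.0
t: 23.37
ee_pos: [588.9, 10.0, 204.6]
orientation: [2.026, 1.76, 0.495]
ft_force: [-0.3, 0.1, 0.7]
width: 39.3
grasp_force: 0.0
[-0.2898758   0.09535473  0.70772282] 39.346513236913715
bar st 39 [  2.9 -61.6 218.9]
bar in tool yz [-62.1   3.6 -14.2]
```

```bash
python3 -m creep '{"delta_pos":[[0,0,-0.003],[0,0,-0.006],[0,0,-0.008],[0,0,-0.01],[0,0,-0.01],[0,0,-0.01],[0,0,-0.012],[0,0,-0.015],[0,0,-0.015],[0,0,-0.015],[0,0,-0.015],[0,0,-0.015],[0,0,-0.01],[0,0,-0.005],[0,0,0],[0,0,0],[0,0,0],[0,0,0]],"twist":[[0,0,0],[0,0,0],[0,0,0],[0,0,0],[0,0,0],[0,0,0],[0,0,0],[0,0,0],[0,0,0],[0,0,0],[0,0,0],[0,0,0],[0,0,0],[0,0,0],[0,0,0],[0,0,0],[0,0,0],[0,0,0]]}'
python3 - <<'E'
from h import *
yw=R.from_euler('z',-8,degrees=True); st=np.array([582,10.5,0])
shot("side","side8"); cv2.imwrite("pics/c8.png",cv2.resize(cv2.imread("pics/side8.png")[90:260,300:470],(680,680))[:600])
w=np.load("side8.npy").reshape(-1,3); w=w[~np.isnan(w[:,0])]; q=yw.inv().apply(w-st)
k=q[(abs(q[:,0])<25)&(abs(q[:,1])<30)&(abs(q[:,2]-217)<12)]; print("bar mid",len(k),np.median(k,0).round(1))
k=q[(abs(q[:,0])<25)&(q[:,1]<-55)&(q[:,1]>-72)&(q[:,2]>140)&(q[:,2]<222)]; print("upright slope rad",np.polyfit(k[:,2],k[:,0],1).round(3))
E
```

```text
t: 24.92
ee_pos: [511.9, 20.8, 330.9]
orientation: [2.027, 1.761, 0.493]
ft_force: [0.4, -0.8, 0.1]
width: 39.3
grasp_force: 0.0
bar mid 68 [  2.   -1.9 222.6]
upright slope rad [ 0.053 -6.94 ]
```

View pics/c8.png

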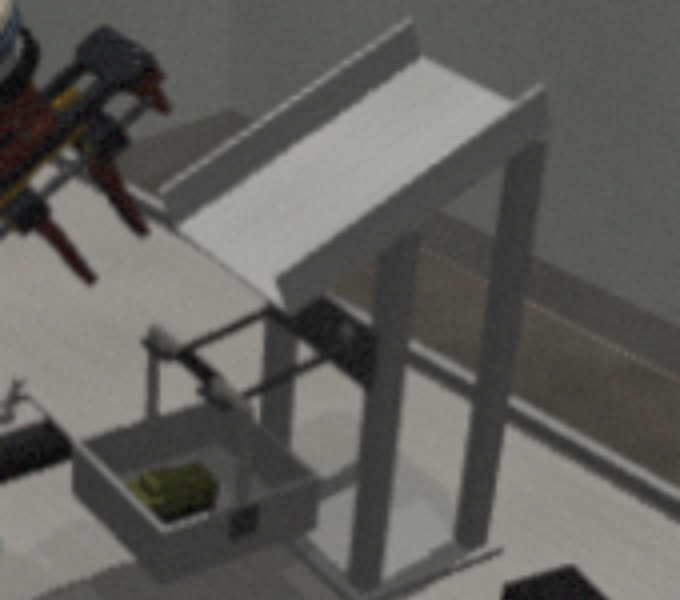

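The basket hangs level on both prongs with the rocker inside at (180,490) and the arm is clear of it. I'll wait 1.5 s for it to settle, then hand in.

```bash
python3 -m creep '{"delta_pos":[[0,0,0],[0,0,0],[0,0,0],[0,0,0],[0,0,0],[0,0,0],[0,0,0],[0,0,0],[0,0,0],[0,0,0],[0,0,0],[0,0,0],[0,0,0],[0,0,0],[0,0,0],[0,0,0],[0,0,0],[0,0,0]],"twist":[[0,0,0],[0,0,0],[0,0,0],[0,0,0],[0,0,0],[0,0,0],[0,0,0],[0,0,0],[0,0,0],[0,0,0],[0,0,0],[0,0,0],[0,0,0],[0,0,0],[0,0,0],[0,0,0],[0,0,0],[0,0,0]]}' && python3 -c "
from workcell import *
print(close_job())"
```

```text
t: 26.47
ee_pos: [512.0, 20.9, 331.7]
orientation: [2.026, 1.76, 0.495]
ft_force: [0.3, -0.7, 0.9]
width: 39.6
grasp_force: 0.0
the job is handed in; nothing more can be done
None
```

The job is handed in at about 26.5 s: in the last picture the basket hangs by its bar on both prongs, nearly level, with the rocker switch inside and the gripper clear; the hand-in returned no verdict.

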